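# Set the strip trimmer to medium length

## Robot

A 7-joint arm with a two-finger parallel gripper is mounted at the origin on the work surface. World frame = base frame: x ahead of the robot, y to its left, z up, the work surface at z = 0. Lengths are in mm, angles in rad, forces in N, time in s.
With the tool pointing down it reaches from about 425 to 875 mm from the base axis. Payload 8.4 kg.
Tool frame: the origin (TCP) lies on the mounting face of the last link; the fingertips stand 182 mm ahead of it and the grasp point (between the pads) lies 164 mm ahead of it; z points along the fingers, y is the direction in which the jaws open and shut (so a half turn about z gives the same grasp; the last joint's range is limited). The gripper opens to 87 mm and grips with 3 to 60 N. Pads are 19 mm wide; open, the fingers measure 117 mm over their backs; the gripper's body (75 mm by 190 mm) begins 51 mm behind the grasp point.
Start: joints at [-1.301, 0.333, 0.04, 1.465, -0.013, 1.343, -0.059], TCP at [234.326, 606.271, 404.746] pointing down, gripper open.
Joint ranges: [-2.58, 2.58], [-0.38, 2.09], [-1.3, 1.39], [0.25, 2.4], [-1.5, 4.64], [0.08, 2.09], [-2.65, 2.65]. Speed limits (rad/s): [2.22, 2.22, 2.79, 2.79, 3.14, 3.14, 3.14].

## Interface

Orientations are given as a rotation vector (axis times angle).
In Python, from station import manip, snapshot, order gives the robot as it stands.
- The arm moves only by the shell command python3 -m inch 'ROWS' [FORCE]. ROWS is JSON, a list of rows, each an object with "grip": the closure, from 0 (fully open) to 1 (shut); "delta_pos": the shift along the tool's x, y, z in cm, a list of three; "turn": the turn about the tool's z in degrees. A call has 1 to 20 rows; each row is the pose to reach, as a shift and turn from the pose commanded when the call began, along the tool's axes at that moment; what a row does not reach only later rows make up. A row lasts 1/8 s, in which the tool goes at most 62.5 mm and 10.7 degrees, less where a joint would pass 70% of its speed; a pose out of reach is approached as far as the arm can. A call with a gripper value outside its range is refused whole. The fingers move at their own pace and stop on an object; FORCE is the grip in N (left out, the last holds). Time passes only in rows, so rows that repeat a pose let the fingers close. It gives the time, the measured TCP pose, the force and the opening at its end, in the units of the state.
- manip.get_state(): the state, without advancing time (a new reading comes with each control period).
- snapshot(name): name is "scene" or "top"; returns a dict with "img" (384x512x3 uint8, red, green, blue), "mtx" (3x3 intrinsics, pixels), "xyz" and "orientation" of the camera in the world. Camera axes: x right, y up, looking along -z (the intrinsics and any distortion apply to the point x, -y, -z); pixel columns grow to the right and rows downward; lengths in mm; the calibration is good to about 2 mm. A picture is of the moment at which its call begins. There is no depth.
- order.close_job(): hands the job in, once; it reports no verdict.
The state is a dict: "time_s": time; "joint_pos": joint angles; "qd": joint speeds; "joint_efforts": joint torques, N m; "tcp_pos": TCP position; "orientation": TCP orientation; "force": force on the tool from outside, world axes, zero at the start; "wrist_torque": the same for the moment, N m; "grip_width": finger opening in mm.
Only numpy, scipy, OpenCV 4.12 (cv2) and the standard library are available. Lean on these libraries where they do the work, as an engineer would, in place of code of your own. Each camera call takes 0.05 s, during which the arm holds its last target. There are 200 camera calls.

## Task

The medium strips are cut next: on the bench strip trimmer, pull the length-stop rod (the one with the round knob) out from its pushed-in position to its middle click position and let go, so that it rests there. Leave the rod with the T-shaped handle as it is.

Things in the scene. Friction and masses are not known exactly. Their poses are not given: they have to be found in the camera images.
- stop_knob (a point): Centre of the round black knob of the length-stop rod: a cylinder 32 mm across, 26 mm long, coaxial with a level 10 mm steel rod, 65 mm above the table, overhanging the trimmer's front edge (only table beneath). x lies along the rod and points into the trimmer, z is up; pulling out is straight along -x, roughly towards the robot.
- stop_rod (a joint): How far the length-stop rod is out, m: 0 = pushed in (starts within 3 mm of it), 0.026 = middle click, 0.052 = fully out, end of travel. Leaving an end click takes about 12 N over the first 9 mm; from there to 43 mm the detent draws it to 26 mm with about 4 N: let go anywhere from 12 to 40 mm, it settles within 2 mm of the middle. Beyond 43 mm it snaps fully out.
- stop_unit: Aluminium housing of the length-stop rod, 80 mm along the rod, 56 wide, 58 high, on the grey 25 mm bed (top 83 mm above the table). Origin: centre of its underside; axes as the knob's. Its top has a slot, three black marks (the clicks) and a steel pointer pin that moves with the rod. From its front face to the knob's back: 30 mm pushed in, 56 middle, 82 out.
- ejector_knob (a point): Centre of the T-shaped black handle of the ejector rod, to be left alone: a crossbar 60 mm long, 16 thick, on a parallel level rod of the same height in a like housing, 130 mm to the left or right of the length-stop rod. It stands anywhere from pushed in to 40 mm out and slides with about 6 N. Axes as the knob's.

How it is judged (in metres and radians):
At the end, for the whole second after the job is handed in: The length-stop rod is let go and rests at its middle click, 26 mm out, to within 8 mm, and the T-handled rod is within 10 mm of where it stood (value of joint stop_rod between 0.018 and 0.034 m and velocity of joint stop_rod between -0.01 and 0.01 m/s and distance of ejector_knob from where it was at the start of the episode below 0.01 m); the robot touches nothing.
It fails at once if the T-handled ejector rod is pushed or pulled by more than 10 mm (distance of ejector_knob from where it was at the start of the episode above 0.01 m).
It also fails if it takes over 29 s, if anything falls off the work surface, if the arm or the gripper's body presses on something with over 40 N, if the wrist force passes 120 N, or if a joint passes its speed limit or range.

## Working session

There is one attempt and no reset: what is moved stays moved. The work goes in short steps, Python scripts to look and compute and a shell command to move; the robot and the scene stay as the last step left them, time stands still between calls to the robot, and variables do not carry over. Pictures are saved under pics/ and viewed, about 8 in all and at most 12, crops included, and the job is handed in when it is done.

```bash
mkdir -p pics
cat > h.py <<'E'
import numpy as np, cv2
from station import manip, snapshot, order
from scipy.spatial.transform import Rotation as R
def rot(o):
    o=np.array(o,float)
    return o if o.shape==(3,3) else R.from_rotvec(o).as_matrix()
def ray(s,u,v):
    K=np.array(s["mtx"]);d=np.linalg.inv(K)@[u,v,1];d=np.array([d[0],-d[1],-d[2]])
    return np.array(s["xyz"],float),rot(s["orientation"])@d
def onz(s,u,v,z):
    c,d=ray(s,u,v);return c+d*(z-c[2])/d[2]
def proj(s,p):
    q=rot(s["orientation"]).T@(np.array(p,float)-np.array(s["xyz"]));q=np.array([q[0],-q[1],-q[2]])
    w=np.array(s["mtx"])@q;return w[:2]/w[2]
E
python3 - <<'E'
from h import *
import pickle
for n in("scene","top"):
    s=snapshot(n);cv2.imwrite(f"pics/{n}0.png",s["img"][:,:,::-1]);print({k:v for k,v in s.items() if k!="img"})
    pickle.dump(s,open(n+"0.pkl","wb"))
print(manip.get_state())
E
```

```text
{'mtx': array([[487.37372717,   0.        , 250.5593742 ],
       [  0.        , 487.37372717, 184.68444278],
       [  0.        ,   0.        ,   1.        ]]), 'xyz': array([1026.9714767 , -242.15398772,  543.19151991]), 'orientation': array([0.74700932, 0.44113477, 0.96488408])}
{'mtx': array([[351.65335522,   0.        , 255.53464305],
       [  0.        , 351.65335522, 182.11636045],
       [  0.        ,   0.        ,   1.        ]]), 'xyz': array([521.44558985,   7.94615654, 738.54759955]), 'orientation': array([ 0.10258585, -0.08457396, -1.56334766])}
{'time_s': 0.1, 'joint_pos': array([-1.30121386,  0.33385865,  0.03989792,  1.46617287, -0.01338639,
        1.34332293, -0.05847061]), 'qd': array([ 0.00096346, -0.00039469, -0.00010514, -0.00027497,  0.00144555,
        0.00139437, -0.0016563 ]), 'joint_efforts': array([ 4.02972699e-03, -6.57812977e+01,  1.33983415e+00, -4.04713976e+01,
       -5.96526149e-02,  4.09524771e-02,  8.30016324e-05]), 'tcp_pos': array([234.2778784 , 606.14282201, 403.94134985]), 'orientation': array([-5.75986392e-01, -3.08818249e+00,  2.33710144e-03]), 'force': array([ 0.9011816 ,  0.11731756, -0.82107045]), 'wrist_torque': array([-0.01750741,  0.01124961,  0.04173797]), 'grip_width': 87.28549006688465}
```

View pics/top0.png

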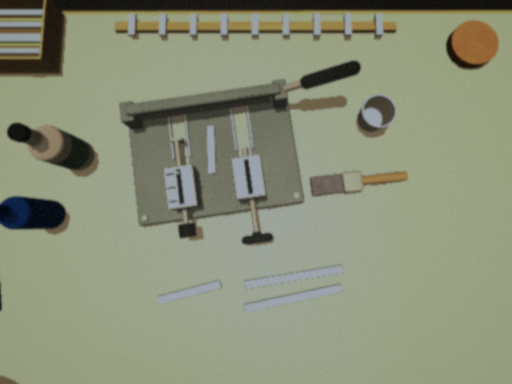

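View pics/scene0.png

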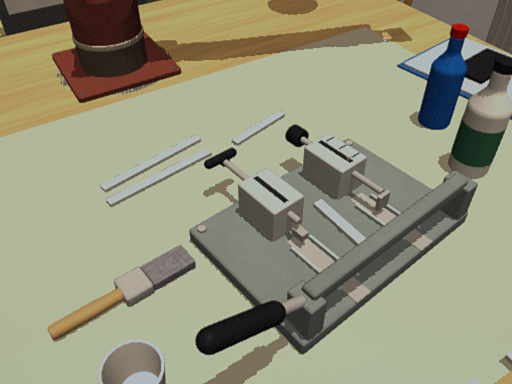

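The top view shows the round knob near (187,230) and its housing near (180,187). The T-handle is near (257,239), and the bottles are at (30,213) and (75,150). In the scene view the knob is near (296,136). I'll enlarge both.

Run:
```python
from h import *
import pickle
a=pickle.load(open("top0.pkl","rb"))["img"][150:250,150:280,::-1];b=pickle.load(open("scene0.pkl","rb"))["img"][110:210,270:400,::-1]
f=lambda i:cv2.resize(i,None,fx=6,fy=6,interpolation=cv2.INTER_CUBIC)[:, :390 if 0 else None]
cv2.imwrite("pics/c1.png",f(a)); cv2.imwrite("pics/c2.png",f(b))
```

```text
(no output)
```

View pics/c1.png

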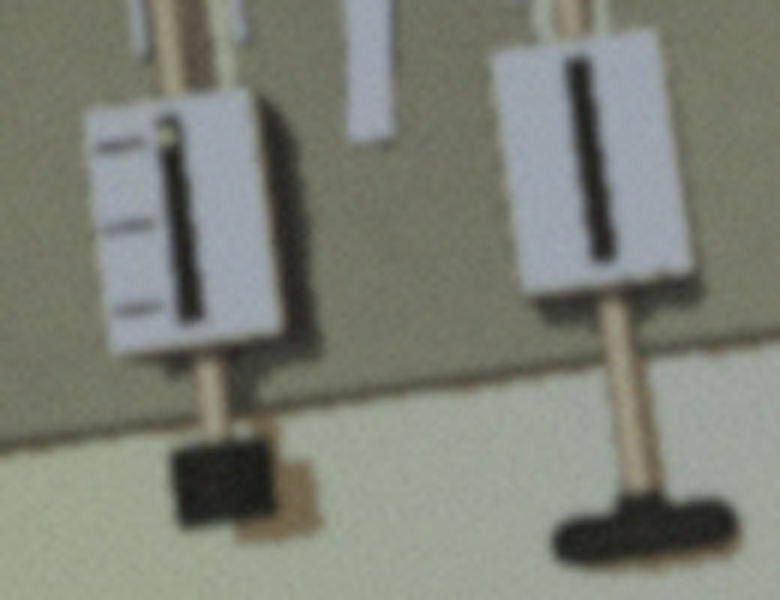

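View pics/c2.png

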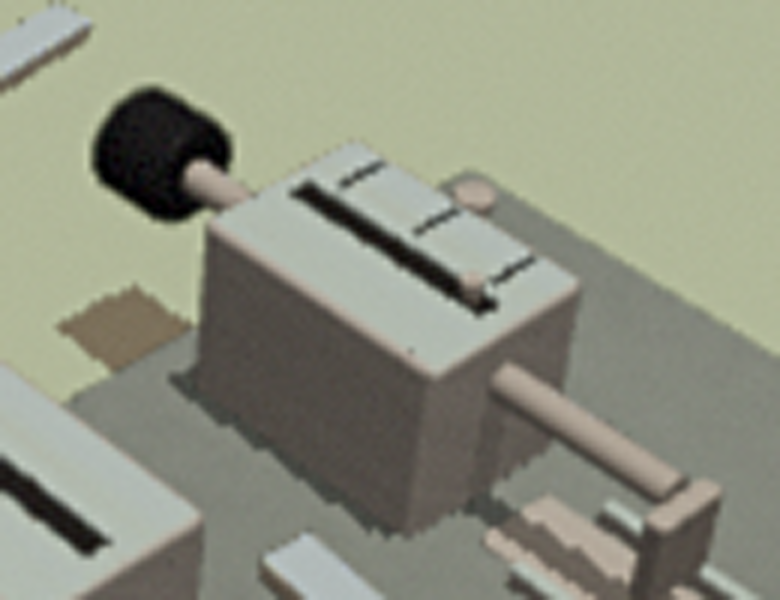

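The enlarged top crop shows the knob centre at (224,484) and the housing corners at (85,108), (248,90), (284,335) and (112,352). The pin sits at the rear mark, so the rod is pushed in. In the scene crop the knob centre is near (160,155).

```bash
cat > go.py <<'E'
from h import *
def delta(tgt,yaw):
    """shift in tool axes (cm) and turn (deg) to bring grasp point to tgt, jaws (y) perpendicular to rod yaw"""
    st=manip.get_state();M=rot(st["orientation"]);g=np.array(st["tcp_pos"])+164*M[:,2]
    d=M.T@(np.array(tgt)-g)/10
    a=np.array([np.cos(yaw),np.sin(yaw),0]);t=M.T@a;turn=np.degrees(np.arctan2(t[1],t[0]));turn=(turn+90)%180-90
    return d.round(2),turn.round(2),st["joint_pos"].round(2),M[:,2].round(3)
E
python3 - <<'E'
from go import *
import pickle
s=pickle.load(open("top0.pkl","rb"));sc=pickle.load(open("scene0.pkl","rb"))
c=lambda u,v:(150+(u+.5)/6-.5,150+(v+.5)/6-.5)
k=onz(s,*c(224,484),68)
q=[onz(s,*c(*p),83) for p in((85,108),(248,90),(284,335),(112,352))]
ax=(q[0]+q[1]-q[2]-q[3])/2; L=np.linalg.norm(ax); ax/=L
yaw=np.arctan2(ax[1],ax[0]);front=(q[2]+q[3])/2;ctr=sum(q)/4
print("knob",k,"L",L,"W",np.linalg.norm(q[0]-q[1]+q[3]-q[2])/2,"yaw",np.degrees(yaw))
print("ctr",ctr,"knob model",ctr-ax*(40+30+13))
c0,d0=ray(s,*c(224,484));c1,d1=ray(sc,270+160/6-.4,110+155/6-.4)
A=np.c_[d0,-d1];x=np.linalg.lstsq(A,c1-c0,rcond=None)[0];print("tri",c0+d0*x[0],c1+d1*x[1])
T=onz(s,*c(646,532),65);print("T",T)
kk=(k+ctr-ax*83)/2
print(kk,delta([kk[0],kk[1],65],yaw))
E
```

```text
knob [509.35574402 145.2858187   68.        ] L 77.94582192826432 W 52.72980475503766 yaw 9.103742197569982
ctr [591.35440027 157.75494215  83.        ] knob model [509.39991186 144.62246979  83.        ]
tri [509.29758159 145.94653918  64.77409621] [508.9536031  145.34125604  64.6563257 ]
T [495.13402321  12.03444659  65.        ]
[509.37782794 144.95414425  75.5       ] (array([-42.28, -33.05,  17.55]), np.float64(-30.23), array([-1.3 ,  0.33,  0.04,  1.47, -0.01,  1.34, -0.06]), array([-0.   , -0.001, -1.   ]))
```

```bash
python3 -m inch '[{"grip":0,"delta_pos":[0,0,-6],"turn":0},{"grip":0,"delta_pos":[0,0,-9],"turn":0},{"grip":0,"delta_pos":[-42.3,-33,-9],"turn":-30.2},{"grip":0,"delta_pos":[-42.3,-33,-9],"turn":-30.2},{"grip":0,"delta_pos":[-42.3,-33,-9],"turn":-30.2},{"grip":0,"delta_pos":[-42.3,-33,-9],"turn":-30.2},{"grip":0,"delta_pos":[-42.3,-33,-9],"turn":-30.2},{"grip":0,"delta_pos":[-42.3,-33,-9],"turn":-30.2},{"grip":0,"delta_pos":[-42.3,-33,-9],"turn":-30.2},{"grip":0,"delta_pos":[-42.3,-33,-9],"turn":-30.2},{"grip":0,"delta_pos":[-42.3,-33,-9],"turn":-30.2},{"grip":0,"delta_pos":[-42.3,-33,-9],"turn":-30.2},{"grip":0,"delta_pos":[-42.3,-33,-9],"turn":-30.2},{"grip":0,"delta_pos":[-42.3,-33,-9],"turn":-30.2}]' 40
python3 -c "
from go import *
print(delta([509.2,145.3,65],np.radians(9.1)))"
```

```text
time_s: 1.85
tcp_pos: [509.4, 147.3, 494.6]
orientation: [0.252, -3.131, -0.0]
force: [-0.6, 0.3, -0.2]
grip_width: 86.9
(array([ 0.03, -0.21, 26.56]), np.float64(0.1), array([-0.73,  0.05,  0.38,  1.63, -0.02,  1.47,  1.38]), array([-0.,  0., -1.]))
```

```bash
python3 -m inch '[{"grip":0,"delta_pos":[0,-0.1,6],"turn":0},{"grip":0,"delta_pos":[0,-0.1,12],"turn":0},{"grip":0,"delta_pos":[0,-0.1,18],"turn":0},{"grip":0,"delta_pos":[0,-0.1,20],"turn":0},{"grip":0,"delta_pos":[0,-0.1,20],"turn":0},{"grip":0,"delta_pos":[0,-0.1,20],"turn":0}]'
python3 - <<'E'
from go import *
print(delta([509.2,145.3,65],np.radians(9.1)))
o=[]
for n in("scene","top"):
    s=snapshot(n);o.append(s["img"][:,:,::-1])
a=cv2.resize(o[0][60:260,220:400],None,fx=2.2,fy=2.2,interpolation=3);b=cv2.resize(o[1][100:300,100:280],None,fx=2.2,fy=2.2,interpolation=3)
cv2.imwrite("pics/m1.png",np.hstack([a,b]))
E
```

```text
time_s: 2.6
tcp_pos: [510.4, 145.6, 296.0]
orientation: [-0.25, 3.13, 0.001]
force: [-0.4, -0.4, 0.3]
grip_width: 87.3
(array([ 0.16, -0.03,  6.7 ]), np.float64(0.02), array([-0.71,  0.18,  0.38,  1.91, -0.08,  1.07,  1.44]), array([ 0.001,  0.001, -1.   ]))
```

View pics/m1.png

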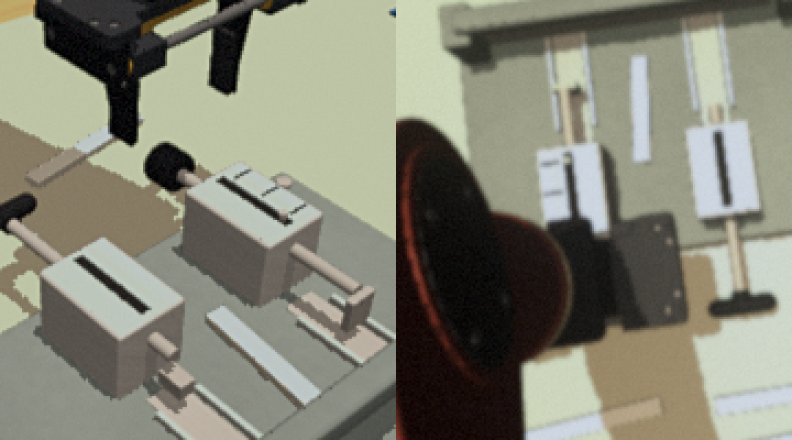

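The jaws straddle the knob and are clear of the T-handle, and the tool's +x axis is the pull-out direction. Next I descend and close.

```bash
python3 -m inch '[{"grip":0,"delta_pos":[0.15,0,4],"turn":0},{"grip":0,"delta_pos":[0.15,0,6.7],"turn":0},{"grip":0,"delta_pos":[0.15,0,6.7],"turn":0},{"grip":0,"delta_pos":[0.15,0,6.7],"turn":0},{"grip":1,"delta_pos":[0.15,0,6.7],"turn":0},{"grip":1,"delta_pos":[0.15,0,6.7],"turn":0},{"grip":1,"delta_pos":[0.15,0,6.7],"turn":0},{"grip":1,"delta_pos":[0.15,0,6.7],"turn":0},{"grip":1,"delta_pos":[0.15,0,6.7],"turn":0},{"grip":1,"delta_pos":[0.15,0,6.7],"turn":0},{"grip":1,"delta_pos":[0.15,0,6.7],"turn":0},{"grip":1,"delta_pos":[0.15,0,6.7],"turn":0}]' 40
python3 -c "
from go import *
print(delta([509.2,145.3,65],np.radians(9.1)))"
```

```text
time_s: 4.2
tcp_pos: [508.4, 145.5, 227.7]
orientation: [0.249, -3.132, -0.001]
force: [-1.2, 5.3, -0.8]
grip_width: 31.1
(array([-0.07, -0.04, -0.13]), np.float64(0.0), array([-0.69,  0.27,  0.37,  1.97, -0.12,  0.93,  1.47]), array([-0.   ,  0.001, -1.   ]))
```

Gripped: the opening reads 31 mm. Now I pull out 26 mm gradually.

```bash
python3 -m inch '[{"grip":1,"delta_pos":[0.3,0,0],"turn":0},{"grip":1,"delta_pos":[0.6,0,0],"turn":0},{"grip":1,"delta_pos":[0.9,0,0],"turn":0},{"grip":1,"delta_pos":[1.2,0,0],"turn":0},{"grip":1,"delta_pos":[1.5,0,0],"turn":0},{"grip":1,"delta_pos":[1.8,0,0],"turn":0},{"grip":1,"delta_pos":[2.1,0,0],"turn":0},{"grip":1,"delta_pos":[2.4,0,0],"turn":0},{"grip":1,"delta_pos":[2.6,0,0],"turn":0},{"grip":1,"delta_pos":[2.6,0,0],"turn":0},{"grip":1,"delta_pos":[2.6,0,0],"turn":0},{"grip":1,"delta_pos":[2.6,0,0],"turn":0}]'
python3 - <<'E'
from h import *
o=[]
for n in("scene","top"):
    s=snapshot(n);o.append(s["img"][:,:,::-1])
a=cv2.resize(o[0][60:260,220:400],None,fx=2.2,fy=2.2,interpolation=3);b=cv2.resize(o[1][100:300,100:280],None,fx=2.2,fy=2.2,interpolation=3)
cv2.imwrite("pics/m2.png",np.hstack([a,b]))
E
```

```text
time_s: 5.7
tcp_pos: [482.7, 141.5, 227.7]
orientation: [0.25, -3.132, -0.002]
force: [-1.1, 7.0, -2.5]
grip_width: 31.0
```

View pics/m2.png

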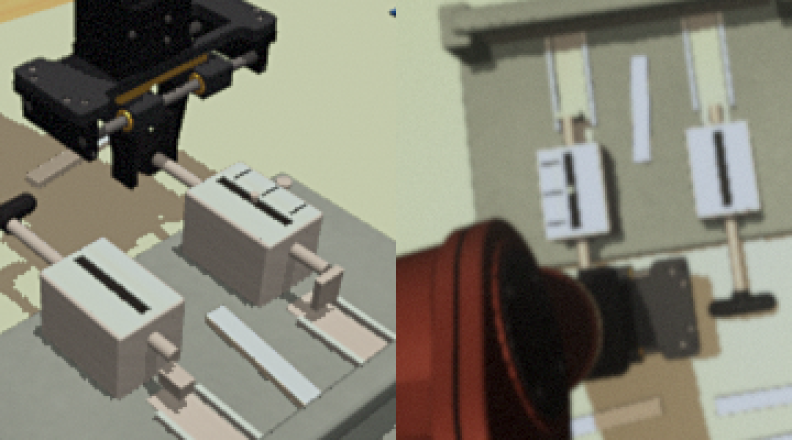

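The pin is now level with the middle mark, at (571,190) in the right half. I release and go straight up.

```bash
python3 -m inch '[{"grip":0,"delta_pos":[0,0,0],"turn":0},{"grip":0,"delta_pos":[0,0,0],"turn":0},{"grip":0,"delta_pos":[0,0,0],"turn":0},{"grip":0,"delta_pos":[0,0,0],"turn":0},{"grip":0,"delta_pos":[0,0,0],"turn":0},{"grip":0,"delta_pos":[0,0,-3],"turn":0},{"grip":0,"delta_pos":[0,0,-8],"turn":0},{"grip":0,"delta_pos":[0,0,-14],"turn":0},{"grip":0,"delta_pos":[0,0,-20],"turn":0},{"grip":0,"delta_pos":[0,0,-20],"turn":0},{"grip":0,"delta_pos":[0,0,-20],"turn":0},{"grip":0,"delta_pos":[0,0,-20],"turn":0}]'
python3 - <<'E'
from h import *
o=[]
for n in("scene","top"):
    s=snapshot(n);o.append(s["img"][:,:,::-1])
a=cv2.resize(o[0][60:260,220:400],None,fx=2.2,fy=2.2,interpolation=3);b=cv2.resize(o[1][100:300,100:280],None,fx=2.2,fy=2.2,interpolation=3)
cv2.imwrite("pics/m3.png",np.hstack([a,b]))
E
```

```text
time_s: 7.3
tcp_pos: [482.6, 140.6, 426.3]
orientation: [0.248, -3.129, 0.002]
force: [0.2, 0.6, 0.0]
grip_width: 87.0
```

View pics/m3.png

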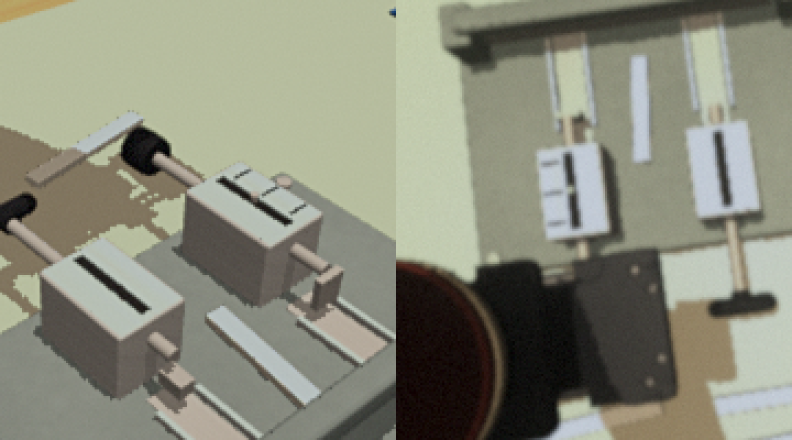

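The knob is free at (146,150) in the left half, the pin is at the middle mark, and the T-handle hasn't moved, still at (742,302) in the right half. I'm handing the job in.

```bash
python3 -c "
from h import *
print(order.close_job())"
```

```text
the job is handed in; nothing more can be done
None
```

I gripped the round knob at 40 N, pulled the length-stop rod straight out by 26 mm, opened the gripper and lifted 20 cm clear. The job was handed in at about 7.4 s.

My last pictures, taken after release, show the pointer pin at the middle mark and the T-handle where it stood. The gripper was fully open, and the measured tool force was about 0.6 N. I judged the pin and T-handle positions by eye, and no check failed or disagreed. The hand-in gave no verdict.

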